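# Clear, close and start the moisture analyser

### The job

The moisture analyser still shows its last result, and the new sample already lies in its dish under the open hood. Press the red clear key first, then push the hood down, without slamming it, until it is fully shut, and then press the green start key. Press each of these two keys all the way down and let it come up again, press no other key, do not open the hood any wider, and leave the sample dish and everything standing around where it is.

Things in the scene. Friction and masses are not known exactly. Their poses are not given: they have to be found in the camera images.
- analyser: Bench moisture analyser: white housing 335 x 210 mm, blue sloping panel, hinged hood, on a black stone slab 380 x 260 x 25 mm; fixed. Origin: underside of the slab on the table. -x is its front (operator and robot side), +x its rear, +y the operator's left. Five keys in a row along y, 37 mm apart, 0.139 m before the origin: from the left red clear, grey tare, up, down, green start; display behind.
- hood (a joint): Opening angle of the hood, rad: 0 = fully shut, 0.5 to 0.85 at the start, stop at 1.2. It turns about a level axis along analyser y through the point (0.155, 0, 0.107) m of the analyser frame, at its rear. A stiff hinge keeps it at any angle; pushing it down at the handle takes about 1 to 6 N.
- hood_handle (a point): Middle of the top face of the hood's black front handle, a ledge 120 mm wide, 36 mm deep, 12 mm thick: push down here. Shut, it is at (-0.048, 0, 0.147) m of the analyser frame: 203 mm before and 40 mm above the hinge axis, about which it turns. The hood's top is 17 mm higher, behind it. Site x towards the hinge, y along the handle, z out of the ledge; when open its front edge is highest.
- key_clear (a joint): How far the red clear key is pressed, m: 0 = up, 0.005 = fully down. Return spring: 1.3 N to start, 4.5 N to bottom.
- key_clear_top (a point): Centre of the red clear key's top face (left end of the row, white square on it); moves with the key. Cap 20 x 20 mm, 8 mm proud of the panel when up, 3 mm when down. Site z = panel normal, leaning 0.22 rad from vertical towards the operator (analyser -x); x up the slope, y to the operator's left.
- key_tare (a joint): How far the grey tare key is pressed, m: 0 = up, 0.005 = fully down. Return spring: 1.3 N to start, 4.5 N to bottom.
- key_tare_top (a point): Centre of the grey tare key's top face (second from the operator's left, white cross; not to be pressed); moves with the key. Cap 20 x 20 mm, 8 mm proud of the panel when up, 3 mm when down. Site z = panel normal, leaning 0.22 rad from vertical towards the operator (analyser -x); x up the slope, y to the operator's left.
- key_up (a joint): How far the grey up key is pressed, m: 0 = up, 0.005 = fully down. Return spring: 1.3 N to start, 4.5 N to bottom.
- key_up_top (a point): Centre of the grey up key's top face (middle of the row; not to be pressed); moves with the key. Cap 20 x 20 mm, 8 mm proud of the panel when up, 3 mm when down. Site z = panel normal, leaning 0.22 rad from vertical towards the operator (analyser -x); x up the slope, y to the operator's left.
- key_down (a joint): How far the grey down key is pressed, m: 0 = up, 0.005 = fully down. Return spring: 1.3 N to start, 4.5 N to bottom.
- key_down_top (a point): Centre of the grey down key's top face (second from the operator's right; not to be pressed); moves with the key. Cap 20 x 20 mm, 8 mm proud of the panel when up, 3 mm when down. Site z = panel normal, leaning 0.22 rad from vertical towards the operator (analyser -x); x up the slope, y to the operator's left.
- key_start (a joint): How far the green start key is pressed, m: 0 = up, 0.005 = fully down. Return spring: 1.3 N to start, 4.5 N to bottom.
- key_start_top (a point): Centre of the green start key's top face (right end of the row, white triangle on it); moves with the key. Cap 20 x 20 mm, 8 mm proud of the panel when up, 3 mm when down. Site z = panel normal, leaning 0.22 rad from vertical towards the operator (analyser -x); x up the slope, y to the operator's left.
- dish: Loose aluminium sample dish, 90 mm across and 9 mm high, with a grey mortar disc (52 mm across, 12 mm thick) in it. Lies on the pan support in the chamber under the open hood. Origin: centre of its underside, z up. To be left alone.
- pan_support (a point): Top centre of the pan support in the heating chamber, where the dish rests: (0.055, 0, 0.104) m of the analyser frame.
- weight: Bystander: brass calibration weight with knob, 38 mm across, 65 mm high. Origin: centre of its underside.
- jar: Bystander: closed sample jar, 64 mm across, 85 mm high. Origin: centre of its underside.
- spare_dishes: Bystander: stack of spare aluminium dishes, 91 mm across, 19 mm high. Origin: centre of its underside.
- brush: Bystander: brush, 160 mm long, lying along its x axis. Origin on its underside.
- spatula: Bystander: spatula, 180 mm long, lying along its x axis. Origin on its underside.
- meter: Bystander: red and black hand-held meter, 154 x 68 x 28 mm, lying on its back. Origin: centre of its underside.
- core: Bystander: slice of concrete drill core, 80 mm across, 30 mm high. Origin: centre of its underside.

How it is judged:
By the outcome, as a careful person would: the job done as asked, in the order asked, and still so for the second after the job is handed in, with the robot touching nothing.
It also fails if it takes over 50 s, if anything falls off the work surface, if the arm or the gripper's body presses on something with over 40 N, if the wrist force passes 120 N, or if a joint passes its speed limit or range.

### The arm

A 7-joint arm with a two-finger parallel gripper is mounted at the origin on the work surface. World frame = base frame: x ahead of the robot, y to its left, z up, the work surface at z = 0. Lengths are in m, angles in degrees, forces in N, time in s.
With the tool pointing down it reaches from about 0.425 to 0.875 m from the base axis. Payload 4.7 kg.
Tool frame: the origin (TCP) lies at the very end of the fingers, on their centre line; the grasp point (between the pads) lies 19 mm behind it; z points along the fingers, y is the line along which they close (so a half turn about z gives the same grasp; the last joint's range is limited). The gripper opens to 87 mm and grips with 3 to 60 N. Pads are 19 mm wide; open, the fingers measure 117 mm over their backs; the gripper's body (75 mm by 190 mm) begins 51 mm behind the grasp point.
Start: joints at [-74.02, 18.392, -4.016, 83.108, 1.295, 78.541, -3.26], TCP at [0.17, 0.627, 0.223] pointing down, gripper open.
Joint ranges: [-163.93, 163.93], [-17.29, 119.83], [-79.2, 71.16], [3.27, 140.29], [-89.18, 269.18], [5.43, 117.66], [-154.24, 154.24]. Speed limits (degrees/s): [147.25, 147.25, 180, 180, 180, 180, 180].

### API

Orientations are given as [roll, pitch, yaw] about the fixed x, y, z axes, in that order (R = Rz(yaw) Ry(pitch) Rx(roll)).
In Python, from cell import get_obs, cams, ticket, finder gives the robot as it stands.
- The arm moves only by the shell command python3 -m creep 'ROWS' [FORCE]. ROWS is text: rows parted by semicolons, each of 5 numbers parted by spaces: the shift along the world's x, y, z in m, then the turn about the world's z in degrees, then the finger opening in m, from 0 to 0.087. A call has 1 to 8 rows; each row shifts and turns the commanded pose from where the row before left it; what a row does not reach is not made up. A row lasts 1/8 s, in which the tool goes at most 62.5 mm and 10.7 degrees, less where a joint would pass 70% of its speed; a pose out of reach is approached as far as the arm can. A call with a gripper value outside its range is refused whole. The fingers move at their own pace and stop on an object; FORCE is the grip in N (left out, the last holds). Time passes only in rows, so rows that do not move let the fingers close. It gives the time, the measured TCP pose, the force, the opening and the grip force at its end, in the units of the state.
- get_obs(): the state, without advancing time (a new reading comes with each control period).
- cams.read_camera(name): name is "scene" or "top" or "wrist"; returns the picture (384x512x3 uint8, red, green, blue); there is no depth.
- cams.calibration(name): a dict with "fx", "fy", "cx", "cy" (pixels), "k1" (the pictures are not rectified: a ray, as slopes to the right and down, at radius r is drawn at 1 + k1 r^2 times it, then the intrinsics apply), "extrinsics" (4x4, takes a point from world to camera coordinates). Camera axes: x right, y down, z forward; pixel columns grow to the right and rows downward; lengths in m; the calibration is good to about 2 mm. A picture is of the moment at which its call begins: read the wrist's pose just before it. calibration takes no time and is no camera call; for the wrist camera it gives the pose at the moment of the call.
- ticket.sign_off(): hands the job in; it is judged then, once.
Trained networks look in the newest picture that a camera, given by its name, has taken for a name from the list of things; names that differ only in an ending like _2 or _b are one class to them, and where a whole thing is asked for, a point or a joint stands for the part that bears it (a point fixed in the world has none). Each returns a list of dicts, best first, with "p" (0 to 1); they miss things now and then, are a little off and sometimes report something else, mostly with a low value. They report only what shows in the picture. A call takes as long as a camera call.
- finder.masks_of(name, camera): "mask" (384x512 bool, what is visible of it) and "xy" ([column, row] in pixels, amid what is visible of it).
- finder.tip_of(name, camera): "xy" ([column, row] in pixels: a listed point, or the origin of a listed thing).
The state is a dict: "time_s": time; "qpos": joint angles; "joint_velocities": joint speeds; "effort": joint torques, N m; "tool_pos": TCP position; "tool_rot": TCP orientation; "force": force on the tool from outside, world axes, zero at the start; "wrist_torque": the same for the moment, N m; "grip_width": finger opening in m; "grasp_force": force on a finger pad.
Only numpy, scipy, OpenCV 4.12 (cv2) and the standard library are available. Lean on these libraries where they do the work, as an engineer would, in place of code of your own. Each camera call takes 0.05 s, during which the arm holds its last target. There are 200 camera calls.

## Working session

There is one attempt and no reset: what is moved stays moved. The work goes in short steps, Python scripts to look and compute and a shell command to move; the robot and the scene stay as the last step left them, time stands still between calls to the robot, and variables do not carry over. Pictures are saved under pics/ and viewed, at most 10 in all, crops included, and the job is handed in when it is done.

```bash
mkdir -p pics; ls; python3 - <<'E'
from cell import get_obs,cams,finder
import cv2,numpy as np
o=get_obs();print(o)
for c in("scene","top"):
    im=cams.read_camera(c);cv2.imwrite(f"pics/{c}0.png",im[:,:,::-1])
    k=cams.calibration(c);print(c,k)
    for n in("key_clear_top","key_tare_top","key_up_top","key_down_top","key_start_top","hood_handle","analyser","dish"):
        print(n,[(np.round(d["xy"],1).tolist(),round(float(d["p"]),2)) for d in finder.tip_of(n,c)[:2]])
E
```

```text
pics
{'time_s': 0.0, 'qpos': array([-74.02113125,  18.43941139,  -4.01601042,  83.17682463,
         1.29454869,  78.54114854,  -3.2612692 ]), 'joint_velocities': array([-0.02853413, -0.01547787,  0.04098113,  0.07102979,  0.00078563,
        0.05791182, -0.00532786]), 'effort': array([-3.83471559e-05, -4.91292000e+01, -4.03700704e-01, -3.12529564e+01,
       -6.38295896e-02,  4.37053596e-02,  1.71774759e-04]), 'tool_pos': array([0.16999759, 0.62678225, 0.22144076]), 'tool_rot': array([-1.79887840e+02,  5.28906445e-03,  1.64830024e+02]), 'force': array([ 0.33771141,  0.09835555, -0.50777752]), 'wrist_torque': array([ 0.02659438, -0.01369333,  0.05466902]), 'grasp_force': 0.0, 'grip_width': 0.0872161455073901}
scene {'fx': 406.82456486745457, 'fy': 406.82456486745457, 'cx': 258.43405239602913, 'cy': 194.7271465028562, 'k1': -0.14591148783906743, 'extrinsics': array([[ 0.77661426,  0.62996542, -0.00372202, -0.40331567],
       [ 0.5317647 , -0.6586985 , -0.53229934, -0.23895367],
       [-0.33778187,  0.41141202, -0.84654803,  1.61615309],
       [ 0.        ,  0.        ,  0.        ,
[... 369 characters left out ...]
cx': 254.53328122094544, 'cy': 193.57362210331019, 'k1': -0.004105603473680055, 'extrinsics': array([[ 0.00282982, -0.99991186,  0.01297133, -0.02973635],
       [-0.99297053, -0.00434459, -0.11828205,  0.55369526],
       [ 0.11832798, -0.01254543, -0.99289531,  1.23848172],
       [ 0.        ,  0.        ,  0.        ,  1.        ]])}
key_clear_top [([214.2, 214.5], 0.6), ([255.3, 159.3], 0.3)]
key_tare_top [([225.5, 218.2], 0.37)]
key_up_top [([307.3, 204.9], 0.65), ([235.7, 216.2], 0.36)]
key_down_top [([249.3, 226.0], 0.51), ([226.0, 218.4], 0.43)]
key_start_top [([259.9, 227.7], 0.59)]
hood_handle [([259.9, 151.4], 0.79)]
analyser [([254.2, 181.6], 0.59)]
dish [([258.7, 156.3], 0.83)]
```

```bash
python3 - <<'E'
import cv2
for c,(x,y,w,h) in {"scene":(150,90,266,200),"top":(130,60,266,200)}.items():
    cv2.imwrite(f"pics/{c}0c.png",cv2.resize(cv2.imread(f"pics/{c}0.png")[y:y+h,x:x+w],None,fx=3,fy=3,interpolation=cv2.INTER_CUBIC))
E
```

```text
(no output)
```

View pics/scene0c.png

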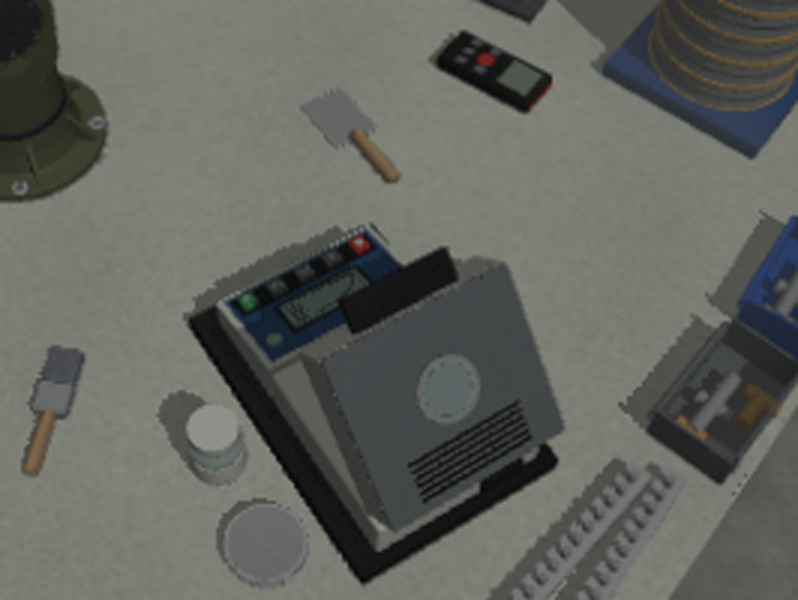

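View pics/top0c.png

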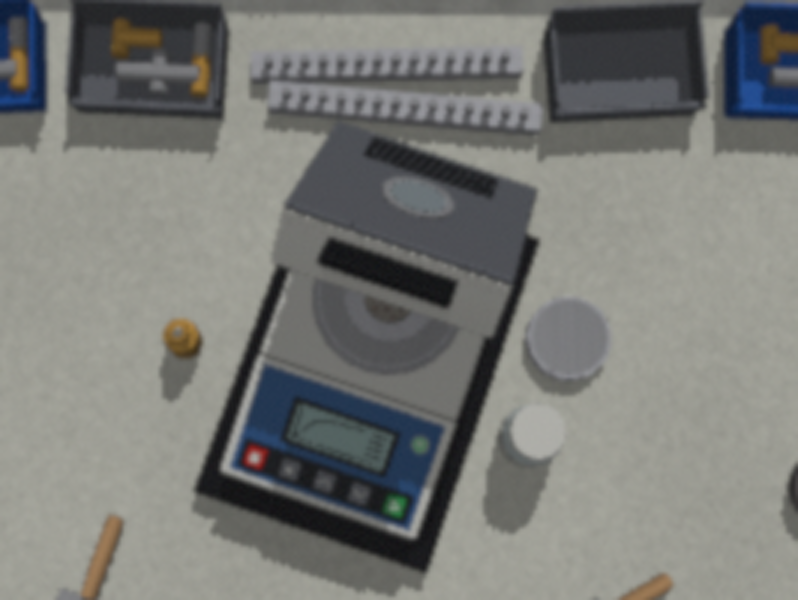

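```bash
cat > h.py <<'E'
import numpy as np,cv2
from scipy.optimize import least_squares
from cell import get_obs,cams,finder
def proj(k,P):
    E=np.array(k["extrinsics"]);p=E[:3,:3]@P+E[:3,3];u=p[:2]/p[2];u=u*(1+k["k1"]*(u@u))
    return np.array([k["fx"]*u[0]+k["cx"],k["fy"]*u[1]+k["cy"]])
def blob(im,c):
    h=cv2.cvtColor(im,cv2.COLOR_RGB2HSV).astype(int);H,S,V=h[...,0],h[...,1],h[...,2]
    m=((H<8)|(H>172)) if c=="r" else (abs(H-65)<18)
    return (m&(S>110)&(V>60)).astype(np.uint8)
def W(q,p):
    c,s=np.cos(q[2]),np.sin(q[2]);return np.array([q[0]+c*p[0]-s*p[1],q[1]+s*p[0]+c*p[1],p[2]])
def hand(th,a=-.203,b=.040):
    # rotation lifting the front
    return np.array([.155+a*np.cos(th)+b*np.sin(th),0,.107-a*np.sin(th)+b*np.cos(th)])
E
python3 - <<'E'
from h import *
K={c:cams.calibration(c) for c in("scene","top")}
for c in K:
    im=cv2.imread(f"pics/{c}0.png")[:,:,::-1].copy()
    for g in "rg":
        n,l,s,ce=cv2.connectedComponentsWithStats(blob(im,g));print(c,g,[(s[i,4],ce[i].round(1).tolist()) for i in range(1,n) if s[i,4]>8])
obs=[("top","r",(215,212.3)),("top","g",(261.7,228.3)),("scene","r",(270,171.3)),("scene","g",(232.7,190.3)),
("top","h",(259.5,151)),("scene","h",(283,187)),
("top",(-.19,.13,.025),(196,223.3)),("top",(-.19,-.13,.025),(272.7,250)),("scene",(-.19,-.13,.025),(213.3,196.7)),("scene",(.19,-.13,.025),(271.7,284)),("scene",(.19,.13,.025),(335.3,244)),("top",(.19,-.13,.025),(309.3,140))]
def f(q):
    r=[]
    for c,p,uv in obs:
        P={"r":(-.139,.074,q[3]),"g":(-.139,-.074,q[3]),"h":hand(q[4])}.get(p,p) if isinstance(p,str) else p
        r+=list(proj(K[c],W(q,P))-uv)
    return np.array(r)
s=least_squares(f,[.6,0,-.3,.08,.7],loss="soft_l1");q=s.x
print(q.round(4),np.degrees(q[2]));print(f(q).reshape(-1,2).round(1))
for n,p in dict(r=(-.139,.074,q[3]),g=(-.139,-.074,q[3]),h=hand(q[4]),h0=hand(0)).items():print(n,W(q,p).round(4))
E
```

```text
scene r [(np.int32(20), [311.5, 109.5]), (np.int32(22), [269.3, 171.3])]
scene g [(np.int32(12), [231.6, 190.5])]
top r [(np.int32(45), [214.9, 211.7]), (np.int32(65), [92.0, 239.0])]
top g [(np.int32(28), [262.6, 228.0])]
[ 0.5997 -0.0238 -0.3295  0.083   0.7825] -18.878340725636004
[[ 0.2 -0.5]
 [-0.  -0.4]
 [-1.2  0. ]
 [-0.7  0.1]
 [-0.2 -0.7]
 [-0.8 -0.9]
 [-1.5 -0.7]
 [ 0.1 -0.2]
 [-1.3 -0.6]
 [-1.1 -0.5]
 [ 1.4 -0.9]
 [ 1.2 -2.3]]
r [0.4921 0.0912 0.083 ]
g [ 0.4443 -0.0488  0.083 ]
h [ 0.6369 -0.0365  0.2785]
h0 [ 0.5543 -0.0083  0.147 ]
```

```bash
python3 -m creep '0.03 -0.05 0 -0.5 0;0.03 -0.05 0 -0.5 0;0.03 -0.05 0 -0.5 0;0.03 -0.05 0 -0.5 0;0.03 -0.05 0 -0.5 0;0.03 -0.05 0 -0.5 0;0.03 -0.05 0 -0.5 0;0.03 -0.05 0 -0.2 0' 10; python3 -m creep '0.03 -0.05 0 0 0;0.03 -0.05 0 0 0;0.02 -0.036 0 0 0;0 0 0 0 0;0 0 0 0 0'
python3 - <<'E'
from h import *
o=get_obs();k=cams.calibration("wrist");im=cams.read_camera("wrist");cv2.imwrite("pics/w1.png",im[:,:,::-1])
print(o["time_s"],o["tool_pos"],o["tool_rot"],o["force"])
q=[.5997,-.0238,-.3295]
for n,y in("r",.074),("g",-.074):print(n,proj(k,W(q,(-.139,y,.083))))
for g in "rg":
    n,l,s,ce=cv2.connectedComponentsWithStats(blob(im,g));print(g,[(s[i].tolist(),ce[i].round(1).tolist()) for i in range(1,n) if s[i,4]>30])
E
```

```text
time_s: 1.9
tool_pos: [0.411, 0.2257, 0.223]
tool_rot: [179.9, 0.0, 161.1]
force: [1.1, 0.6, -0.1]
grip_width: 0.0151
grasp_force: 0.0
time_s: 2.52
tool_pos: [0.4898, 0.0922, 0.2226]
tool_rot: [180.0, -0.0, 161.2]
force: [-0.1, 0.6, 0.1]
grip_width: 0.0006
grasp_force: 0.0
2.525 [0.48981023 0.09219783 0.22255261] [ 1.79964762e+02 -2.77119545e-02  1.61163468e+02] [-0.06173869  0.64745826  0.10399441]
r [250.32192697 187.32758784]
g [115.24800137 187.24935417]
r [([243, 178, 20, 21, 309], [252.4, 188.2])]
g [([107, 178, 21, 21, 288], [116.7, 187.9])]
```

View pics/w1.png

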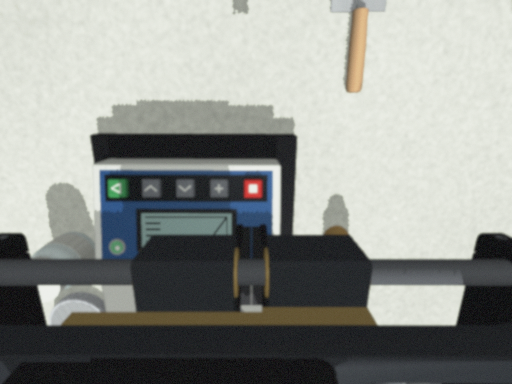

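The wrist view shows the row of keys upright in front of the tool: red with the white square at (252,188), green with the triangle at (117,188). The fit agrees to about 2 mm. Next is the red key.

```bash
python3 -m creep '0 0 -0.03 0 0;0 0 -0.04 0 0;0 0 -0.04 0 0;0 0 -0.02 0 0;0 0 0 0 0;0 0 0 0 0'; python3 -m creep '0 0 -0.002 0 0;0 0 -0.002 0 0;0 0 0 0 0'; python3 -m creep '0 0 -0.002 0 0;0 0 -0.002 0 0;0 0 0 0 0'
```

```text
time_s: 3.32
tool_pos: [0.4906, 0.0924, 0.0936]
tool_rot: [179.9, 0.1, 161.2]
force: [0.0, 0.6, 0.4]
grip_width: 0.0003
grasp_force: 0.0
time_s: 3.7
tool_pos: [0.4905, 0.0915, 0.0889]
tool_rot: [180.0, 0.0, 161.1]
force: [-0.5, 1.0, 1.1]
grip_width: 0.0006
grasp_force: 0.3
time_s: 4.08
tool_pos: [0.4911, 0.0913, 0.0851]
tool_rot: [179.9, 0.1, 161.1]
force: [1.7, -0.0, 3.6]
grip_width: 0.0008
grasp_force: 1.7
```

```bash
for i in 1; do python3 -m creep '0 0 -0.002 0 0;0 0 0 0 0'; done; python3 -m creep '0 0 -0.001 0 0;0 0 0 0 0'
```

```text
time_s: 4.32
tool_pos: [0.4913, 0.0914, 0.0835]
tool_rot: [179.9, 0.1, 161.1]
force: [1.3, -0.9, 8.6]
grip_width: 0.0005
grasp_force: 3.6
time_s: 4.58
tool_pos: [0.4914, 0.0913, 0.0833]
tool_rot: [179.9, 0.1, 161.1]
force: [0.2, -1.9, 12.7]
grip_width: 0.0006
grasp_force: 6.4
```

```bash
python3 -m creep '0 0 -0.001 0 0;0 0 0 0 0';python3 -m creep '0 0 -0.001 0 0;0 0 0 0 0'
```

```text
time_s: 4.82
tool_pos: [0.4915, 0.0913, 0.0831]
tool_rot: [179.9, 0.1, 161.1]
force: [-2.7, -2.5, 19.6]
grip_width: 0.0004
grasp_force: 9.4
time_s: 5.08
tool_pos: [0.4916, 0.0913, 0.0829]
tool_rot: [179.9, 0.1, 161.1]
force: [-4.8, -2.0, 24.4]
grip_width: 0.0006
grasp_force: 12.5
```

```bash
python3 -m creep '0 0 0.01 0 0;0 0 0.04 0 0;0 0 0.05 0 0;0 0 0.05 0 0;0 0 0.05 0 0;0 0 0.05 0 0;0 0 0.02 0 0;0 0 0 0 0'
python3 - <<'E'
from h import *
o=get_obs();k=cams.calibration("wrist");im=cams.read_camera("wrist");cv2.imwrite("pics/w2.png",im[:,:,::-1])
print(o["tool_pos"],o["force"]);print([(d["xy"],d["p"]) for d in finder.tip_of("hood_handle","wrist")])
q=[.600,-.023,-.3295]
for th in(.85,.78,.7,.6,.5,.4,.3,.2,.1,0):
    p=hand(th,-.2125)+[.0095,0,0];print(th,W(q,p).round(4))
E
```

```text
time_s: 6.08
tool_pos: [0.4902, 0.0915, 0.35]
tool_rot: [180.0, 0.0, 161.1]
force: [-1.1, 0.9, -0.4]
grip_width: 0.0003
grasp_force: 0.0
[0.49015639 0.0915177  0.35001729] [-1.05672218  0.91222012 -0.36819525]
[]
0.85 [ 0.6514 -0.0406  0.293 ]
0.78 [ 0.6393 -0.0364  0.2849]
0.7 [ 0.6262 -0.032   0.2745]
0.6 [ 0.6111 -0.0268  0.26  ]
0.5 [ 0.5973 -0.0221  0.244 ]
0.4 [ 0.5852 -0.0179  0.2266]
0.3 [ 0.5747 -0.0144  0.208 ]
0.2 [ 0.5661 -0.0114  0.1884]
0.1 [ 0.5594 -0.0091  0.168 ]
0 [ 0.5546 -0.0075  0.147 ]
```

```bash
python3 -m creep '0.03 -0.028 0 0 0;0.04 -0.034 0 0 0;0.04 -0.034 0 0 0;0.039 -0.032 0 0 0;0 0 -0.02 0 0;0 0 -0.02 0 0;0 0 0 0 0;0 0 0 0 0'
python3 - <<'E'
from h import *
for c in("scene","top"):
    im=cams.read_camera(c);x,y=(190,100) if c=="scene" else (180,80)
    a=cv2.resize(im[y:y+130,x:x+130,::-1],(600,600) if 0 else (400,400),interpolation=cv2.INTER_CUBIC)
    b=a if c=="scene" else np.hstack([b,a])
cv2.imwrite("pics/s2.png",b)
E
```

```text
time_s: 7.18
tool_pos: [0.6389, -0.0366, 0.3093]
tool_rot: [-180.0, -0.0, 161.1]
force: [-0.3, -0.4, 0.8]
grip_width: 0.0007
grasp_force: 0.0
```

View pics/s2.png

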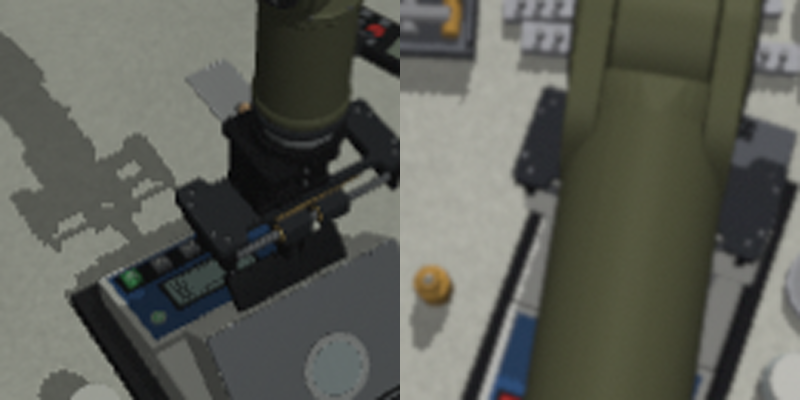

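The scene view on the left shows the closed fingertips at about (295,255), just above the black handle ledge and centred on it. In the top view the arm covers the handle. I'll feel for the ledge.

```bash
python3 -m creep '0 0 -0.008 0 0;0 0 -0.006 0 0;0 0 -0.003 0 0;0 0 0 0 0'; python3 -m creep '0 0 -0.003 0 0;0 0 0 0 0';python3 -m creep '0 0 -0.003 0 0;0 0 0 0 0'
```

```text
time_s: 7.78
tool_pos: [0.6385, -0.0363, 0.2937]
tool_rot: [179.9, -0.0, 161.1]
force: [-2.9, 0.9, 4.9]
grip_width: 0.0
grasp_force: 2.9
time_s: 8.02
tool_pos: [0.6384, -0.0362, 0.2919]
tool_rot: [179.9, -0.0, 161.2]
force: [-4.8, 1.4, 10.5]
grip_width: 0.0007
grasp_force: 5.1
time_s: 8.28
tool_pos: [0.6395, -0.0366, 0.2871]
tool_rot: [180.0, 0.1, 161.1]
force: [0.3, -0.3, 3.6]
grip_width: 0.0004
grasp_force: 1.5
```

```bash
python3 - <<'E'
from h import *
im=cams.read_camera("scene");k=cams.calibration("scene")
a=cv2.resize(im[130:250,220:380,::-1],(800,600),interpolation=cv2.INTER_CUBIC)
q=[.600,-.023,-.3295]
for th,c in((.7,(0,0,255)),(.78,(0,255,0)),(.85,(255,0,0))):
    P=[]
    for s,y in((-.018,.06),(-.018,-.06),(.018,-.06),(.018,.06)):
        p=hand(th,-.203+s);p[1]=y;P.append((proj(k,W(q,p))-[220,130])*5+2)
    cv2.polylines(a,[np.int32(P)],True,c,1)
cv2.imwrite("pics/s3.png",a)
E
```

```text
(no output)
```

View pics/s3.png

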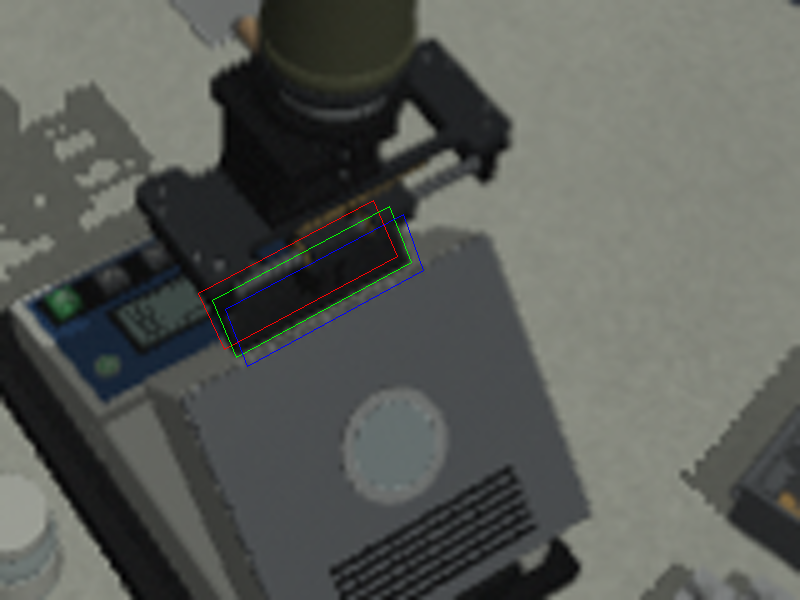

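The ledge, with the fingertip on it at about (310,285), matches the outline for 0.78 rad or slightly less. I'll follow the arc down.

```bash
python3 -m creep '-0.004 0.0014 -0.0035 0 0;-0.004 0.0014 -0.0035 0 0;-0.004 0.0014 -0.0035 0 0;-0.004 0.0013 -0.0035 0 0;-0.004 0.0013 -0.0035 0 0;-0.004 0.0013 -0.0035 0 0;0 0 0 0 0'
```

```text
time_s: 9.2
tool_pos: [0.6146, -0.0283, 0.2649]
tool_rot: [-180.0, -0.1, 161.1]
force: [0.5, 0.2, 1.0]
grip_width: 0.0005
grasp_force: 0.3
```

```bash
python3 -m creep '-0.0036 0.0011 -0.0047 0 0;-0.0036 0.0011 -0.0047 0 0;-0.0036 0.0011 -0.0047 0 0;-0.0036 0.0011 -0.0047 0 0;-0.0036 0.0011 -0.0047 0 0;-0.0036 0.0011 -0.0047 0 0;-0.0036 0.0011 -0.0047 0 0;-0.0036 0.0011 -0.0047 0 0'; python3 -m creep '0 0 0 0 0'
```

```text
time_s: 10.2
tool_pos: [0.5864, -0.0197, 0.2276]
tool_rot: [180.0, 0.0, 161.1]
force: [2.9, -0.3, 1.8]
grip_width: 0.0004
grasp_force: 1.0
time_s: 10.32
tool_pos: [0.5856, -0.02, 0.2273]
tool_rot: [-180.0, -0.1, 161.1]
force: [-0.0, 0.0, -0.5]
grip_width: 0.0004
grasp_force: 0.1
```

```bash
python3 -m creep '-0.0024 0.001 -0.0051 0 0;-0.0024 0.001 -0.0051 0 0;-0.0024 0.001 -0.0051 0 0;-0.0024 0.001 -0.0051 0 0'; python3 -m creep '-0.0024 0.001 -0.0051 0 0;-0.0024 0.001 -0.0051 0 0;-0.0024 0.001 -0.0051 0 0;-0.0024 0.001 -0.0051 0 0'
```

```text
time_s: 10.82
tool_pos: [0.5763, -0.0161, 0.2071]
tool_rot: [-180.0, -0.0, 161.1]
force: [-0.0, -0.5, 2.6]
grip_width: 0.0005
grasp_force: 1.1
time_s: 11.32
tool_pos: [0.5674, -0.0116, 0.1869]
tool_rot: [180.0, 0.0, 161.1]
force: [1.0, -1.0, 1.3]
grip_width: 0.0002
grasp_force: 0.9
```

```bash
python3 -m creep '-0.0018 0.0006 -0.005 0 0;-0.0017 0.0006 -0.005 0 0;-0.0016 0.0005 -0.005 0 0;-0.0014 0.0005 -0.005 0 0;-0.0014 0.0005 -0.004 0 0;-0.0012 0.0004 -0.004 0 0;-0.001 0.0003 -0.003 0 0'; python3 -m creep '-0.0005 0 -0.002 0 0;-0.0005 0 -0.002 0 0;0 0 -0.001 0 0;0 0 0 0 0'
```

```text
time_s: 12.2
tool_pos: [0.557, -0.0082, 0.156]
tool_rot: [180.0, -0.0, 161.1]
force: [1.6, 0.1, 1.5]
grip_width: 0.0003
grasp_force: 0.8
time_s: 12.7
tool_pos: [0.5557, -0.0082, 0.151]
tool_rot: [-180.0, -0.0, 161.1]
force: [0.2, 0.5, 0.3]
grip_width: 0.0004
grasp_force: 0.4
```

```bash
python3 -m creep '0 0 -0.002 0 0;0 0 0 0 0'; python3 -m creep '0 0 -0.002 0 0;0 0 0 0 0';python3 -m creep '0 0 -0.001 0 0;0 0 0 0 0'
```

```text
time_s: 12.95
tool_pos: [0.5557, -0.0086, 0.1488]
tool_rot: [-180.0, -0.0, 161.1]
force: [0.1, 0.7, -0.8]
grip_width: 0.0004
grasp_force: 0.0
time_s: 13.2
tool_pos: [0.5559, -0.0086, 0.1474]
tool_rot: [-180.0, -0.0, 161.1]
force: [-1.4, 0.5, 4.8]
grip_width: 0.0006
grasp_force: 2.2
time_s: 13.45
tool_pos: [0.5559, -0.0086, 0.1474]
tool_rot: [180.0, -0.0, 161.1]
force: [-4.7, 0.6, 10.1]
grip_width: 0.001
grasp_force: 5.1
```

```bash
python3 -m creep '0 0 -0.002 0 0;0 0 0 0 0;0 0 0 0 0'; python3 -m creep '0 0 0.005 0 0;0 0 0.01 0 0;0 0 0.03 0 0;0 0 0.03 0 0;0 0 0 0 0'
```

```text
time_s: 13.82
tool_pos: [0.5559, -0.0086, 0.1472]
tool_rot: [179.9, -0.0, 161.1]
force: [-10.4, -0.1, 20.8]
grip_width: 0.0004
grasp_force: 10.5
time_s: 14.45
tool_pos: [0.5577, -0.0085, 0.2216]
tool_rot: [179.9, 0.3, 161.1]
force: [0.1, -0.1, 0.1]
grip_width: 0.0009
grasp_force: 0.0
```

```bash
python3 -m creep '-0.035 -0.012 0 0 0;-0.04 -0.014 0 0 0;-0.04 -0.014 0 0 0;0 0 0 0 0;0 0 0 0 0'
python3 - <<'E'
from h import *
o=get_obs();k=cams.calibration("wrist");im=cams.read_camera("wrist")
print(o["tool_pos"],o["tool_rot"])
q=[.600,-.023,-.3295]
for n,y in("r",.074),("g",-.074):print(n,W(q,(-.139,y,.0865)).round(4),proj(k,W(q,(-.139,y,.0865))))
for g in "rg":
    n,l,s,ce=cv2.connectedComponentsWithStats(blob(im,g));print(g,[(s[i].tolist(),ce[i].round(1).tolist()) for i in range(1,n) if s[i,4]>30])
im2=cams.read_camera("top")
cv2.imwrite("pics/f.png",np.hstack([cv2.resize(im,(400,300)),cv2.resize(im2[60:260,130:396],(400,300))])[:,:,::-1])
E
```

```text
time_s: 15.08
tool_pos: [0.4414, -0.0479, 0.2189]
tool_rot: [180.0, 0.0, 161.1]
force: [-0.3, 0.3, 0.6]
grip_width: 0.0003
grasp_force: 0.0
[ 0.44138436 -0.04794497  0.21892603] [1.79970958e+02 1.84753140e-02 1.61148150e+02]
r [0.4924 0.092  0.0865] [389.26880464 189.41577053]
g [ 0.4445 -0.048   0.0865] [251.33763045 189.37063474]
r [([379, 179, 22, 22, 354], [389.1, 189.9])]
g [([243, 179, 20, 21, 245], [252.4, 189.2])]
```

View pics/f.png

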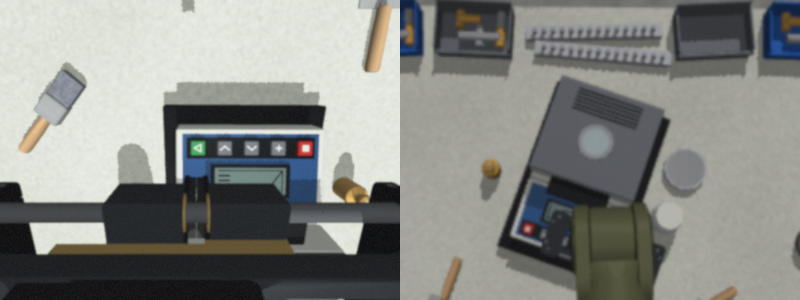

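The wrist view on the left shows all the keys up and green at (198,148), in line with the fingers. The top view on the right shows the hood shut. The fit matches to 1 px, so I'll press green.

```bash
python3 -m creep '0 0 -0.03 0 0;0 0 -0.04 0 0;0 0 -0.04 0 0;0 0 -0.016 0 0;0 0 0 0 0;0 0 0 0 0'; python3 -m creep '0 0 -0.003 0 0;0 0 -0.002 0 0;0 0 -0.002 0 0;0 0 0 0 0'; python3 -m creep '0 0 -0.002 0 0;0 0 0 0 0'
```

```text
time_s: 15.92
tool_pos: [0.4424, -0.0483, 0.0945]
tool_rot: [180.0, 0.1, 161.1]
force: [0.7, -1.0, 0.2]
grip_width: 0.0001
grasp_force: 0.0
time_s: 16.42
tool_pos: [0.4419, -0.0484, 0.0867]
tool_rot: [180.0, 0.1, 161.1]
force: [-0.3, 0.7, 3.7]
grip_width: 0.0004
grasp_force: 1.2
time_s: 16.68
tool_pos: [0.4418, -0.0484, 0.0846]
tool_rot: [180.0, 0.1, 161.1]
force: [2.6, -0.4, 3.8]
grip_width: 0.0001
grasp_force: 1.8
```

```bash
python3 -m creep '0 0 -0.002 0 0;0 0 0 0 0';python3 -m creep '0 0 -0.002 0 0;0 0 0 0 0'; python3 -m creep '0 0 -0.001 0 0;0 0 0 0 0'
```

```text
time_s: 16.92
tool_pos: [0.4421, -0.0484, 0.0832]
tool_rot: [180.0, 0.1, 161.1]
force: [-0.2, 0.6, 9.3]
grip_width: 0.0005
grasp_force: 4.8
time_s: 17.18
tool_pos: [0.4423, -0.0485, 0.0827]
tool_rot: [179.9, 0.1, 161.1]
force: [-5.0, 0.2, 23.0]
grip_width: 0.0008
grasp_force: 11.9
time_s: 17.42
tool_pos: [0.4424, -0.0485, 0.0825]
tool_rot: [179.9, 0.0, 161.1]
force: [-7.3, -1.0, 30.8]
grip_width: 0.0003
grasp_force: 15.6
```

Green is bottomed. I'll lift clear and check.

```bash
python3 -m creep '0 0 0.008 0 0;0 0 0.02 0 0;0 0 0.04 0 0;0 0 0.05 0 0;0 0 0.03 0 0;0 0 0 0 0;0 0 0 0 0'
python3 - <<'E'
from h import *
im=cams.read_camera("wrist");im2=cams.read_camera("scene")
cv2.imwrite("pics/g.png",np.hstack([cv2.resize(im,(400,300)),cv2.resize(im2[90:290,150:416],(400,300))])[:,:,::-1])
E
```

```text
time_s: 18.3
tool_pos: [0.4397, -0.0482, 0.2255]
tool_rot: [-179.9, -0.2, 161.1]
force: [-0.7, 0.1, -0.2]
grip_width: 0.0004
grasp_force: 0.0
```

View pics/g.png

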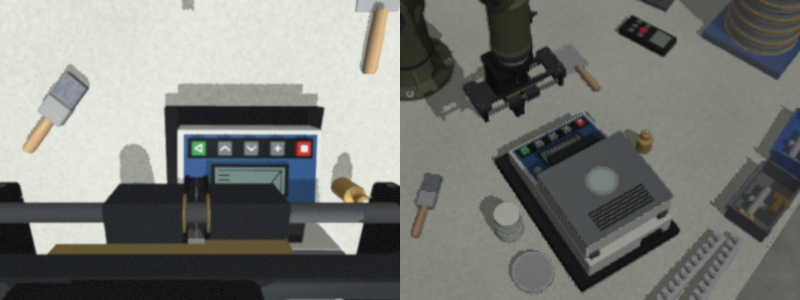

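The hood is shut (scene, around (605,190)), the keys are up (row 148 in the wrist view), the bystanders are where they were, and the robot is clear.

```bash
python3 -c "
from cell import ticket
print(ticket.sign_off())"
```

```text
the job is handed in; nothing more can be done
None
```

I pressed the red clear key to its stop and released it, pushed the hood down gently until it was fully shut, then did the same with the green start key; the job was handed in at about 18 s with the robot clear of everything.

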